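Clear a jammed feed chute and press the bushes home

ROBOT

A 7-joint arm with a two-finger parallel gripper is mounted at the origin on a cart in front of the work surface, level with it; the furniture and walls round the work are solid. World frame = base frame: x ahead of the robot, y to its left, z up, the work surface at z = 0. Lengths are in m, angles in degrees, forces in N, time in s.
With the tool pointing down it reaches from about 0.425 to 0.875 m from the base axis. Payload 4.7 kg.
Tool frame: the origin (TCP) lies between the finger pads; the fingertips stand 14 mm ahead of it and the grasp point (between the pads) lies 5 mm behind it (env.tip_reach is the distance from the TCP to the fingertips, in m); z points along the fingers, y is the direction in which the jaws open and shut (so a half turn about z gives the same grasp; the last joint's range is limited). The gripper opens to 87 mm and grips with 3 to 60 N. Pads are 19 mm wide; open, the fingers measure 117 mm over their backs; the gripper's body (75 mm by 190 mm) begins 51 mm behind the grasp point.
Start: joints at [70.021, 18.392, -4.016, 83.108, 1.295, 78.541, -3.26], TCP at [0.231, -0.608, 0.237] pointing down, gripper open.
Joint ranges: [-163.93, 163.93], [-17.29, 119.83], [-79.2, 71.16], [3.27, 140.29], [-89.18, 269.18], [5.43, 117.66], [-154.24, 154.24]. Speed limits (degrees/s): [147.25, 147.25, 180, 180, 180, 180, 180].

INTERFACE

Orientations are given as [roll, pitch, yaw] about the fixed x, y, z axes, in that order (R = Rz(yaw) Ry(pitch) Rx(roll)).
In Python, from cell import env gives the robot as it stands. The module is installed in compiled form; this text tells all that it offers.
- The arm moves only by the shell command python3 -m pendant 'ROWS' [FORCE]. ROWS is JSON, a list of rows, each an object of numbers: "rx", "ry", "rz": the turn, a rotation vector about the tool's x, y, z in degrees; "tx", "ty", "tz": the shift along the tool's x, y, z in mm; "jaw": the finger opening in mm, from 0 to 87. In form: [{"rx": .., "ry": .., "rz": .., "tx": .., "ty": .., "tz": .., "jaw": ..}, ...]. A call has 1 to 20 rows; each row shifts and turns the commanded pose from where the row before left it, along the tool's axes as they then stand; what a row does not reach is not made up. A row lasts 1/12 s, in which the tool goes at most 41.7 mm and 7.16 degrees, less where a joint would pass 70% of its speed; a pose out of reach is approached as far as the arm can. A call with a gripper value outside its range is refused whole. The fingers move at their own pace and stop on an object; FORCE is the grip in N (left out, the last holds). Time passes only in rows, so rows that do not move let the fingers close. It gives the time, the measured TCP pose, the force and the opening at its end, in the units of the state.
- env.get_obs(): the state, without advancing time (a new reading comes with each control period).
- env.read_camera(name): name is "scene" or "top" or "wrist"; returns a dict with "img" (384x512x3 uint8, red, green, blue), "range_z" (384x512 float32, m along the optical axis (not along the pixel's ray), 0 where there is no reading), "vertical_fov" (degrees; the focal length in pixels is half the picture's height over the tangent of half this angle, whatever the lens; pixels are square), "cx", "cy" (the principal point, pixels), "distortion" ([k1, k2, p1, p2, k3] as OpenCV has them; the pictures are not rectified), "world_to_cam" (4x4, takes a point from world to camera coordinates). Camera axes: x right, y up, looking along -z (the intrinsics and any distortion apply to the point x, -y, -z); pixel columns grow to the right and rows downward; lengths in m; the calibration is good to about 2 mm. A picture is of the moment at which its call begins.
- env.sign_off(): hands the job in, once; it reports no verdict.
The state is a dict: "time_s": time; "qpos": joint angles; "joint_velocities": joint speeds; "effort": joint torques, N m; "tool_pos": TCP position; "tool_rot": TCP orientation; "force": force on the tool from outside, world axes, zero at the start; "wrist_torque": the same for the moment, N m; "grip_width": finger opening in m.
Only numpy, scipy, OpenCV 4.12 (cv2) and the standard library are available. Lean on these libraries where they do the work, as an engineer would, in place of code of your own. Each camera call takes 0.05 s, during which the arm holds its last target.

TASK

Two brass bushes have jammed side by side in the throat of the feed chute. Keeping both standing on the chute floor (never lift one out), nudge one back to free the jam, feed them in single file through the neck into the lane, and push the closed-up pair until the front bush presses gently (about 6 N) on the sprung end stop for half a second; then let go and leave the pair resting against the stop. Never push hard on the jam or the stop (keep well below 20 N), and leave the things lying round the chute alone.

Things in the scene. Friction and masses are not known exactly. Their poses are not given: they have to be found in the camera images.
- neck (a point): Fixed feed chute, aluminium walls on a dark steel base 300 x 176 mm. Point on its centre line where the funnel ends and the lane begins, 24 mm above the table (half height of a standing bush). x axis (called u) = feed direction, z up, y = left along the feed. Chute floor 6 mm, wall tops 30 mm above the table, walls 8 mm thick. Lane: inner half width 21.5 mm, u 0 to 107 mm.
- throat (a point): Centre line of the throat, u = -45 mm from the neck, 24 mm above the table, axes as neck. Inner half width of the chute: 41.5 mm (throat) for u from -60 to -28.6 mm; from there the funnel narrows straight to 21.5 mm at u = 0.
- hopper (a point): Centre line of the wide hopper, u = -100 mm from the neck, 24 mm above the table, axes as neck. Inner half width 76 mm from the closed back at u = -170 to -95 mm; then it narrows straight to 41.5 mm at u = -60. All open from above.
- guard (a point): Middle of the top of the grey guard bridge over the end of the lane, 51 mm above the table; it covers u = 46 to 112 mm, its underside is 47 mm above the table. Axes as neck. The rest of the chute is open from above.
- bush_1_center (a point): Brass bush, upright cylinder 40 mm diameter, 36 mm high, about 0.16 kg, same as the other. Point at its centre, 18 mm above its foot; z up along its axis. It starts in the throat beside the other one; two cannot pass abreast, and pushing either one forward only wedges both. Sliding one takes about 1 N; 20 N against chute or stop is too much.
- bush_2_center (a point): The other brass bush, same size; the two are interchangeable and may go in either order.
- end_stop: Fixed block closing the lane under the guard at u = 112 mm (origin at its foot, x = feed) with a sprung rubber pad facing the neck. The pad's setting varies and is not reported: its free face is at u = 64 to 80 mm, to be found by feel; the closed-up pair on it has its back at u = -16 to 0. Spring 3 N/mm, 8 mm travel, springs back when let go. Hold 3 to 12 N for 0.3 s or more.
- vial: White plastic vial, 24 mm diameter, 58 mm high, standing left of the chute; origin at its foot. Leave alone.
- v_block: Small steel V-block 34 x 40 x 28 mm right of the chute; origin at its underside. Leave alone.
- loupe: Black eye loupe, 38 mm diameter, 32 mm high, right of the chute; origin at its foot. Leave alone.
- felt_wheel: Pale felt polishing wheel, 40 mm diameter, 12 mm high, left of the chute; origin at its underside. Leave alone.
Mind the look-alikes: they are no part of the job. Leave any purple look-alike of the part that bears bush_2_center alone. What is shaped like the part that bears bush_1_center but red is not meant.

How it is judged (in metres and radians):
On the way, in this order (a step that is already met when the one before it is completed fails the run):
1. the jam is cleared: a bush has passed through the neck into the lane (x of any of bush_1_center, bush_2_center in the frame of neck above 0.004 m), for 0.1 s.
2. both bushes are in single file in the lane and the front one presses the sprung end stop with more than 2.5 N for 0.3 s (x of each of bush_1_center, bush_2_center in the frame of neck above 0.002 m and y of bush_1_center in the frame of neck between -0.005 and 0.005 m and y of bush_2_center in the frame of neck between -0.005 and 0.005 m and contact force between any of bush_1, bush_2 and end_stop above 2.5 N), for 0.3 s.
At the end, for the whole second after the job is handed in: Both bushes stand upright (within 0.1 rad) and at rest in the lane, single file on its centre line (5 mm): both centres past the neck by more than 2 mm, the front one by more than 41 mm, no more than 5 mm gap between them, the front one touching the sprung end stop (over 0.03 N) (x of each of bush_1_center, bush_2_center in the frame of neck above 0.002 m and y of bush_1_center in the frame of neck between -0.005 and 0.005 m and y of bush_2_center in the frame of neck between -0.005 and 0.005 m and contact force between any of bush_1, bush_2 and end_stop above 0.03 N and x of any of bush_1_center, bush_2_center in the frame of neck above 0.041 m and horizontal distance between bush_1_center and bush_2_center below 0.045 m and angle between each of bush_1_center, bush_2_center's own z axis and vertical below 0.1 rad and linear speed of each of bush_1, bush_2 below 0.01 m/s).
It fails at once if a bush is pressed against the chute or its stop with more than 20 N (contact force between any of bush_1, bush_2 and feed_chute above 20 N or contact force between any of bush_1, bush_2 and end_stop above 20 N).
It fails at once if a bush is lifted more than 15 mm (height (world z) of any of bush_1_center, bush_2_center above 0.039 m).
It fails at once if a bush is tipped over (angle between any of bush_1_center, bush_2_center's own z axis and vertical above 0.6 rad).
It fails at once if a bystander is moved more than 15 mm (distance of any of vial, v_block, loupe, felt_wheel from where it was at the start of the episode above 0.015 m).
It also fails if it takes over 72 s, if anything falls off the work surface, if the arm or the gripper's body presses on something with over 40 N, if the wrist force passes 120 N, or if a joint passes its speed limit or range.

## Working session

There is one attempt and no reset: what is moved stays moved. The work goes in short steps, Python scripts to look and compute and a shell command to move; the robot and the scene stay as the last step left them, time stands still between calls to the robot, and variables do not carry over. Pictures are saved under pics/ and viewed, and the job is handed in when it is done.

```bash
mkdir -p pics; cat > h.py <<'E'
from cell import env
import cv2, numpy as np
def cam(n):
    c=env.read_camera(n); h=c["img"].shape[0]
    f=h/2/np.tan(np.radians(c["vertical_fov"]/2))
    c["K"]=np.array([[f,0,c["cx"]],[0,f,c["cy"]],[0,0,1.]]); c["D"]=np.array(c["distortion"],float); c["T"]=np.array(c["world_to_cam"]); return c
def save(c,n): cv2.imwrite("pics/"+n,c["img"][:,:,::-1])
def onplane(c,px,z):
    p=cv2.undistortPoints(np.array(px,float).reshape(-1,1,2),c["K"],c["D"]).reshape(-1,2)
    Ti=np.linalg.inv(c["T"]); d=np.c_[p[:,0],-p[:,1],-np.ones(len(p))]@Ti[:3,:3].T; o=Ti[:3,3]
    return o+d*((z-o[2])/d[:,2])[:,None]
def proj(c,P):
    P=np.atleast_2d(P); q=P@c["T"][:3,:3].T+c["T"][:3,3]; q=q*[1,-1,-1]
    return cv2.projectPoints(q,np.zeros(3),np.zeros(3),c["K"],c["D"])[0].reshape(-1,2)
E
python3 - <<'E'
from h import *
o=env.get_obs(); print({k:np.round(v,4) for k,v in o.items()}, env.tip_reach)
for n in ["scene","top","wrist"]:
    c=cam(n); save(c,n+"0.png"); print(n,c["K"][0,0],c["D"],np.linalg.inv(c["T"])[:3,3])
E
```

```text
{'time_s': np.float64(0.0), 'qpos': array([70.0228, 18.4396, -4.016 , 83.1742,  1.2964, 78.5409, -3.2607]), 'joint_velocities': array([ 0.0821, -0.0339, -0.0783, -0.0764,  0.0346, -0.0364, -0.0189]), 'effort': array([-4.00000e-04, -4.91291e+01, -4.04200e-01, -3.12532e+01,
       -6.39000e-02,  4.37000e-02,  2.00000e-04]), 'tool_pos': array([ 0.2304, -0.6072,  0.2355]), 'tool_rot': array([-1.798906e+02,  7.000000e-03,  2.078700e+01]), 'force': array([-0.0389,  0.4114, -0.1245]), 'wrist_torque': array([-0.022 , -0.029 ,  0.0038]), 'grip_width': np.float64(0.0871)} 0.014
scene 442.9233918789003 [-0.16870959  0.          0.          0.          0.        ] [-0.11655959  0.68307369  0.95793129]
top 483.347618617243 [-0.12407595  0.          0.          0.          0.        ] [ 0.34979366 -0.02029822  1.48269788]
wrist 338.2235684376652 [-0.03559844  0.          0.          0.          0.        ] [ 0.29060873 -0.58593393  0.3846986 ]
```

View pics/scene0.png

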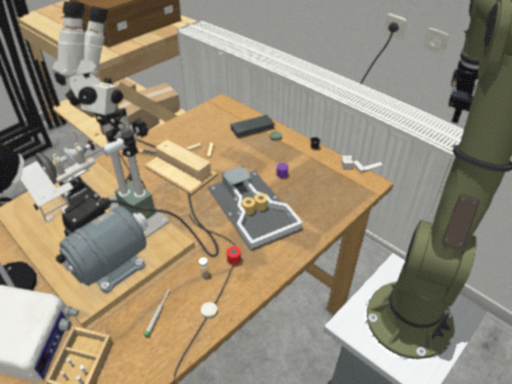

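View pics/top0.png

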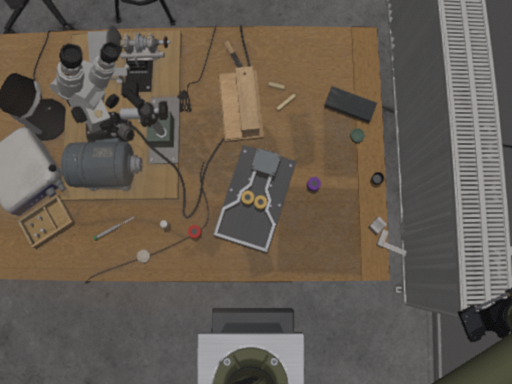

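View pics/wrist0.png

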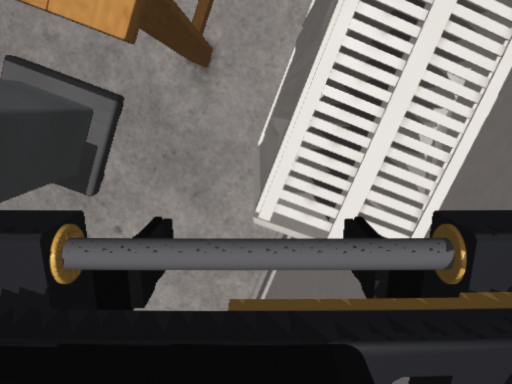

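The top view shows the chute around (255,200), with the guard at (266,162) and two brass bushes at (247,197) and (260,202). Candidates for the bushes:
- **Brass rings:** (247,197) and (260,202), in the throat.
- **Purple look-alike:** (313,184), beside the chute.
- **Red look-alike:** (194,232), beside the chute.

I choose the two brass ones and check them in a close crop.

```bash
python3 - <<'E'
from h import *
c=cam("top"); cr=c["img"][135:265,185:335]
cv2.imwrite("pics/top_crop.png",cv2.resize(cr[:,:,::-1],None,fx=5,fy=4.5*5/4.5*0.9,interpolation=cv2.INTER_CUBIC))
hsv=cv2.cvtColor(c["img"],cv2.COLOR_RGB2HSV)
m=cv2.inRange(hsv,(15,90,120),(32,255,255)); m[:180]=0;m[220:]=0;m[:,:225]=0;m[:,285:]=0
ys,xs=np.nonzero(m); print(len(xs))
n,l,s,ce=cv2.connectedComponentsWithStats(m); print(s,ce)
print("bush approx",onplane(c,[(247,197),(260,202)],0.042))
print("guard",onplane(c,[(266,162)],0.051))
# base plate via low z? print world height map points
Z=c["range_z"]; 
print("corners back",onplane(c,[(216,236),(267,249)],0.03))
print("purple,red,white,felt,loupe,vb",onplane(c,[(313,184),(194,232),(165,224),(143,256),(377,178),(379,225)],0.02))
E
```

```text
217
[[     0      0    512    384 196391]
 [   241    191     26     17    217]] [[255.50187127 191.49155511]
 [253.80645161 199.14285714]]
bush approx [[ 0.55738512  0.00784588  0.042     ]
 [ 0.54206124 -0.03123377  0.042     ]]
guard [[ 0.66292829 -0.04990502  0.051     ]]
corners back [[ 0.44097482  0.10137313  0.03      ]
 [ 0.40171171 -0.05164353  0.03      ]]
purple,red,white,felt,loupe,vb [[ 0.60018243 -0.19457036  0.02      ]
 [ 0.45378229  0.1692241   0.02      ]
 [ 0.47817878  0.25848882  0.02      ]
 [ 0.38081254  0.32388062  0.02      ]
 [ 0.61846103 -0.3941662   0.02      ]
 [ 0.47267266 -0.39445824  0.02      ]]
```

View pics/top_crop.png

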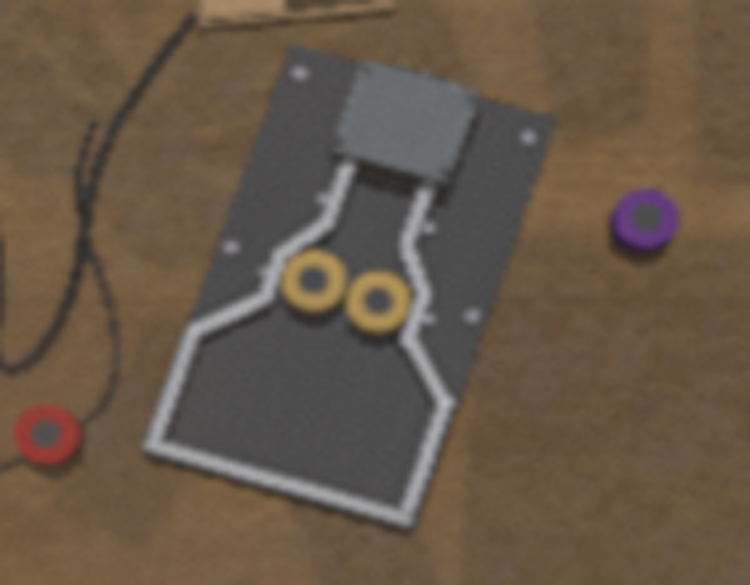

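The crop shows both brass rings side by side in the throat, with purple and red outside the chute, so the choice is right. Next: obstacle heights along the approach, and the wrist camera's direction.

```bash
python3 - <<'E'
from h import *
c=cam("top"); Z=c["range_z"]
v,u=np.mgrid[0:384:1,0:512:1]; p=cv2.undistortPoints(np.c_[u.ravel(),v.ravel()].astype(float).reshape(-1,1,2),c["K"],c["D"]).reshape(384,512,2)
P=np.stack([p[...,0]*Z,-p[...,1]*Z,-Z,np.ones_like(Z)],-1)@np.linalg.inv(c["T"]).T
for px in [(420,100),(440,200),(430,290),(460,300),(410,250),(390,245),(345,105),(247,290),(266,162),(313,184),(255,230),(165,224)]: print(px,np.round(P[px[1],px[0],:3],3))
w=cam("wrist"); print(np.round(np.linalg.inv(w["T"]),3))
# highest along swath between start and chute
g=P[...,:3]; sel=(g[...,0]>0.2)&(g[...,0]<0.75)&(g[...,1]<0.2)&(g[...,1]>-0.42)&(Z>0)
print("max z in region",g[sel][:,2].max(), g[sel][g[sel][:,2].argmax()])
E
```

```text
(420, 100) [ 0.95  -0.625 -0.196]
(440, 200) [ 0.56  -0.624 -0.065]
(430, 290) [ 0.262 -0.63  -0.215]
(460, 300) [ 0.245 -0.616  0.075]
(410, 250) [ 0.408 -0.618 -0.387]
(390, 245) [ 0.412 -0.428  0.014]
(345, 105) [ 0.852 -0.301  0.028]
(247, 290) [ 0.243  0.024 -0.768]
(266, 162) [ 0.664 -0.05   0.048]
(313, 184) [ 0.597 -0.193  0.036]
(255, 230) [ 0.46  -0.016  0.008]
(165, 224) [0.475 0.252 0.055]
[[ 0.355  0.908  0.224  0.291]
 [-0.935  0.345  0.085 -0.586]
 [-0.    -0.24   0.971  0.385]
 [ 0.     0.     0.     1.   ]]
max z in region 0.06347044169256999 [ 0.62654509 -0.05838552  0.06347044]
```

```bash
python3 -m pendant '[{"tx":30,"ty":-24},{"tx":30,"ty":-24},{"tx":30,"ty":-24},{"tx":30,"ty":-24},{"tx":30,"ty":-24},{"tx":30,"ty":-24},{"tx":30,"ty":-24},{"tx":30,"ty":-24},{"tx":30,"ty":-24},{"tx":30,"ty":-24},{"tx":30,"ty":-24},{"tx":30,"ty":-24},{"tx":30,"ty":-24},{"tx":30,"ty":-24},{"tx":30,"ty":-24}]' && python3 -m pendant '[{"rz":-6.5},{"rz":-6.5},{"rz":-6.5},{"rz":-6.5},{"rz":-6.5},{"rz":-6.5},{"rz":-6.5},{"rz":-6.5},{},{}]'
python3 - <<'E'
from h import *
o=env.get_obs(); print(o["time_s"],o["qpos"],o["tool_pos"],o["tool_rot"],o["force"])
w=cam("wrist"); save(w,"w1.png"); w=cam("top"); save(w,"t1.png")
E
```

```text
0.3 [70.02134216 18.40892652 -4.01516731 83.12820673  1.29705504 78.54252287
 -3.2596354 ] [ 0.23056784 -0.60756319  0.23621236] [-1.79965625e+02  5.96879624e-03  2.07878017e+01] [-0.59303308 -0.3620685   0.09389432]invalid input at $[0]: expected keys rx, ry, rz, tx, ty, tz, jaw
```

View pics/w1.png

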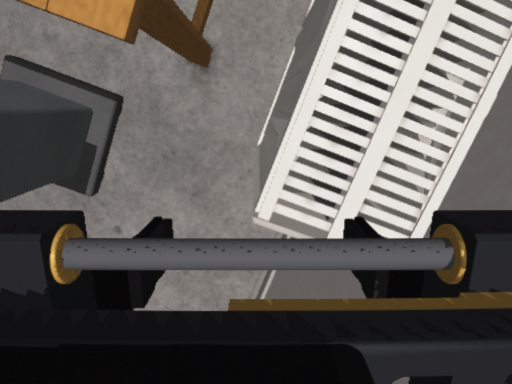

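The call was refused because every row needs all seven keys, so the arm hasn't moved. I'll write the rows out in full.

```bash
python3 -m pendant '[{"rx":0,"ry":0,"rz":0,"tx":30,"ty":-24,"tz":0,"jaw":87},{"rx":0,"ry":0,"rz":0,"tx":30,"ty":-24,"tz":0,"jaw":87},{"rx":0,"ry":0,"rz":0,"tx":30,"ty":-24,"tz":0,"jaw":87},{"rx":0,"ry":0,"rz":0,"tx":30,"ty":-24,"tz":0,"jaw":87},{"rx":0,"ry":0,"rz":0,"tx":30,"ty":-24,"tz":0,"jaw":87},{"rx":0,"ry":0,"rz":0,"tx":30,"ty":-24,"tz":0,"jaw":87},{"rx":0,"ry":0,"rz":0,"tx":30,"ty":-24,"tz":0,"jaw":87},{"rx":0,"ry":0,"rz":0,"tx":30,"ty":-24,"tz":0,"jaw":87},{"rx":0,"ry":0,"rz":0,"tx":30,"ty":-24,"tz":0,"jaw":87},{"rx":0,"ry":0,"rz":0,"tx":30,"ty":-24,"tz":0,"jaw":87},{"rx":0,"ry":0,"rz":0,"tx":30,"ty":-24,"tz":0,"jaw":87},{"rx":0,"ry":0,"rz":0,"tx":30,"ty":-24,"tz":0,"jaw":87},{"rx":0,"ry":0,"rz":0,"tx":30,"ty":-24,"tz":0,"jaw":87},{"rx":0,"ry":0,"rz":0,"tx":30,"ty":-24,"tz":0,"jaw":87},{"rx":0,"ry":0,"rz":0,"tx":30,"ty":-24,"tz":0,"jaw":87}]' && python3 -m pendant '[{"rx":0,"ry":0,"rz":-6.5,"tx":0,"ty":0,"tz":0,"jaw":87},{"rx":0,"ry":0,"rz":-6.5,"tx":0,"ty":0,"tz":0,"jaw":87},{"rx":0,"ry":0,"rz":-6.5,"tx":0,"ty":0,"tz":0,"jaw":87},{"rx":0,"ry":0,"rz":-6.5,"tx":0,"ty":0,"tz":0,"jaw":87},{"rx":0,"ry":0,"rz":-6.5,"tx":0,"ty":0,"tz":0,"jaw":87},{"rx":0,"ry":0,"rz":-6.5,"tx":0,"ty":0,"tz":0,"jaw":87},{"rx":0,"ry":0,"rz":-6.5,"tx":0,"ty":0,"tz":0,"jaw":87},{"rx":0,"ry":0,"rz":-6.5,"tx":0,"ty":0,"tz":0,"jaw":87},{"rx":0,"ry":0,"rz":0,"tx":0,"ty":0,"tz":0,"jaw":87},{"rx":0,"ry":0,"rz":0,"tx":0,"ty":0,"tz":0,"jaw":87}]'
python3 - <<'E'
from h import *
o=env.get_obs(); print(o["time_s"],o["qpos"],o["tool_pos"],o["tool_rot"],o["force"])
w=cam("wrist"); save(w,"w2.png")
E
```

```text
time_s: 1.65
tool_pos: [0.5243, -0.1098, 0.237]
tool_rot: [179.9, -0.0, 20.8]
force: [0.6, -0.3, 1.1]
grip_width: 0.0872
time_s: 2.48
tool_pos: [0.5236, -0.1115, 0.2366]
tool_rot: [180.0, 0.0, 72.6]
force: [0.2, 0.5, -0.6]
grip_width: 0.0869
2.4833 [ 39.93698037   6.36064918 -32.86970426  98.48434623   3.55978724
  76.18112334 -11.02241792] [ 0.52359586 -0.11150958  0.23663568] [1.79987118e+02 7.35447702e-03 7.25998520e+01] [ 0.23634856  0.54826892 -0.61814443]
```

View pics/w2.png

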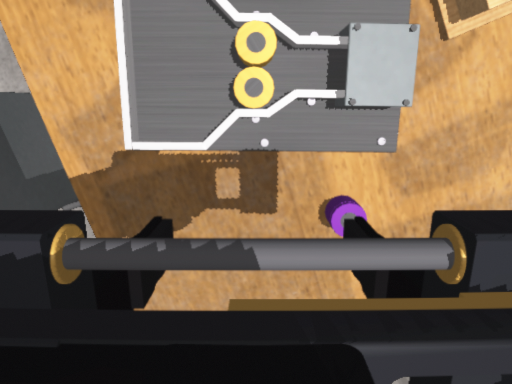

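Wrist view: bushes at (256,43) and (254,88). The guard plate has corners near (349,24) and (413,107), the lane walls lie at rows ~40 and ~94, and purple is outside at (346,212). Now the positions.

```bash
cat > meas.py <<'E'
from h import *
def bushes(w,show=True):
    hsv=cv2.cvtColor(w["img"],cv2.COLOR_RGB2HSV)
    m=cv2.inRange(hsv,(20,140,150),(33,255,255)); m[208:]=0
    cs,hi=cv2.findContours(m,cv2.RETR_CCOMP,cv2.CHAIN_APPROX_NONE); out=[]
    for i,k in enumerate(cs):
        if cv2.contourArea(k)<15: continue
        q=k.reshape(-1,2).astype(float); P=onplane(w,q,0.042)
        (x,y),r=cv2.minEnclosingCircle(P[:,:2].astype(np.float32))
        print("outer" if hi[0][i][3]<0 else "hole", q.mean(0).round(1),"xy",np.round((x,y),4),"r",round(r,4)); out.append((hi[0][i][3]<0,x,y,r))
    return out
E
python3 - <<'E'
from meas import *
w=cam("wrist"); bushes(w)
big=cv2.resize(w["img"][:160,100:450],None,fx=2.25,fy=2.25,interpolation=cv2.INTER_CUBIC); cv2.imwrite("pics/w2big.png",big[:,:,::-1])
# chute: bright wall mask
hsv=cv2.cvtColor(w["img"],cv2.COLOR_RGB2HSV); m=cv2.inRange(hsv,(0,0,225),(180,40,255)); m[208:]=0
cv2.imwrite("pics/mask.png",m)
# lane walls between cols 300..345: print row extents
for c in [302,310,320,330,340]:
    r=np.nonzero(m[:130,c])[0]; print(c,r.tolist())
for r in [20,50,80,110,130]:
    c=np.nonzero(m[r,100:160])[0]+100; print(r,c.tolist())
# range heights
Z=w["range_z"]; T=np.linalg.inv(w["T"])
for px in [(380,60),(256,30),(320,65),(320,40),(130,100)]:
    q=cv2.undistortPoints(np.array([[px]],float),w["K"],w["D"])[0,0]; z=Z[px[1],px[0]]
    print(px,(T@[q[0]*z,-q[1]*z,-z,1])[:3].round(4))
E
```

```text
302 [36, 37, 38, 39, 40, 41, 42, 43, 90, 91, 92, 93, 94, 95, 96]
310 [35, 36, 37, 38, 39, 40, 41, 42, 43, 90, 91, 92, 93, 94, 95, 96, 100, 101, 102, 103, 104]
320 [36, 37, 38, 39, 40, 41, 42, 43, 90, 91, 92, 93, 94, 95, 96]
330 [36, 37, 38, 39, 40, 41, 42, 43, 90, 91, 92, 93, 94, 95, 96, 97]
340 []
20 [115, 116, 117, 118, 119, 120, 121, 122]
50 [117, 118, 119, 120, 121, 122, 123, 124]
80 [120, 121, 122, 123, 124, 125, 126]
110 [122, 123, 124, 125, 126, 127, 128]
130 [123, 124, 125, 126, 127, 128, 129, 130]
(380, 60) [ 0.6646 -0.0452  0.0515]
(256, 30) [0.5616 0.0157 0.0435]
(320, 65) [ 0.6182 -0.0306  0.0073]
(320, 40) [ 0.6195 -0.0093  0.0314]
(130, 100) [ 0.4171 -0.0054  0.0234]
```

View pics/w2big.png

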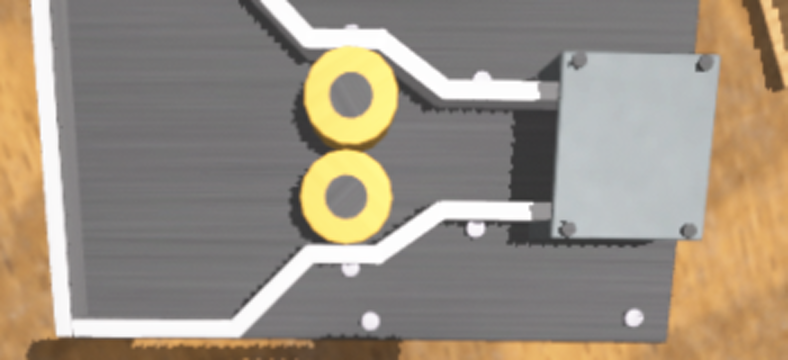

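```bash
sed -i 's/(20,140,150),(33,255,255)/(15,110,150),(33,255,255)/' meas.py; python3 - <<'E'
from meas import *
w=cam("wrist"); print(cv2.cvtColor(w["img"],cv2.COLOR_RGB2HSV)[[30,43,88],[256,240,240]])
bushes(w)
a=onplane(w,[(302,43.5),(334,43.5),(302,89.5),(334,89.5)],0.03)
print(a.round(4), "width",np.linalg.norm(a[0]-a[2]))
A=onplane(w,[(298,36),(334,36)],0.03);B=onplane(w,[(298,96.5),(334,96.5)],0.03); print("outer w",np.linalg.norm(A[0]-B[0]))
b=onplane(w,[(123,20),(130.2,130)],0.03); d=b[0]-b[1]; ang=np.degrees(np.arctan2(d[1],d[0])); print("back inner dir",ang,"-> feed yaw",ang-90)
s=onplane(w,[(349,24),(418,24),(413,107),(346,105)],0.051); print(s.round(4)); print("guard centre",s.mean(0), "len",np.linalg.norm(s[0]-s[1]),np.linalg.norm(s[3]-s[2]))
for p,q in [(0,1),(3,2)]: e=s[q]-s[p]; print("guard yaw",np.degrees(np.arctan2(e[1],e[0])))
e=a[1]-a[0]; print(np.degrees(np.arctan2(e[1],e[0]))); 
# project corners estimates: funnel-lane corners inner pixel (from big view): upper (442/2.25+100, 101/2.25) lower (440..,201/2.25)
k=onplane(w,[(100+441/2.25,100/2.25),(100+441/2.25,202/2.25)],0.03); print("neck corners",k.round(4),"mid",k.mean(0))
E
```

```text
[[ 27 120 254]
 [ 26 129 252]
 [ 26 127 253]]
outer [227.2 182.4] xy [ 0.4882 -0.116 ] r 0.0188
hole [223.7 191.4] xy [ 0.4817 -0.1245] r 0.0059
hole [232.3 186.7] xy [ 0.4903 -0.1221] r 0.0056
outer [198. 152.] xy [ 0.4705 -0.0779] r 0.0405
outer [253.3  86.8] xy [ 0.5435 -0.033 ] r 0.02
hole [253.4  87. ] xy [ 0.5435 -0.0331] r 0.0103
outer [255.7  42. ] xy [0.5581 0.0058] r 0.0203
hole [255.7  41.8] xy [0.5581 0.006 ] r 0.0104
outer [481.   21.2] xy [ 0.7697 -0.0381] r 0.0245
outer [426.3 104.9] xy [ 0.6769 -0.116 ] r 0.152
hole [454.  24.] xy [ 0.744  -0.0325] r 0.0089
hole [446.2  20.8] xy [ 0.7368 -0.0286] r 0.003
hole [444.8  14. ] xy [ 0.7365 -0.0225] r 0.0036
hole [442.8   5.9] xy [ 0.7366 -0.0148] r 0.003
outer [70.9 75.1] xy [0.3656 0.0269] r 0.0939
[[ 0.6019 -0.007   0.03  ]
 [ 0.6321 -0.0163  0.03  ]
 [ 0.5899 -0.0492  0.03  ]
 [ 0.621  -0.0588  0.03  ]] width 0.04389170934997998
outer w 0.05771539120327233
back inner dir 71.77652245871529 -> feed yaw -18.22347754128471
[[ 0.6443 -0.006   0.051 ]
 [ 0.7059 -0.0243  0.051 ]
 [ 0.686  -0.0968  0.051 ]
 [ 0.6238 -0.0758  0.051 ]]
guard centre [ 0.66502741 -0.05069901  0.051     ] len 0.06422599726661736 0.06564503312144075
guard yaw -16.627448568545727
guard yaw -18.65409747247848
-17.051446049652625
neck corners [[ 0.596  -0.0061  0.03  ]
 [ 0.584  -0.0477  0.03  ]] mid [ 0.58999885 -0.02688568  0.03      ]
```

Everything agrees:
- **Neck:** about (0.590, -0.027), the same from the guard and from the corners.
- **Feed yaw:** about -17.4°, and the tool is already aligned (tool y = feed, tool x = left).
- **Sizes:** bush radius 20 mm, lane width 43.9 mm against 43.
- **Bushes (u, y):** left (-40, +22), right (-43, -20).

Plan: grip the top 10 mm of the right bush front and back, with the fingertips above the walls, and slide it back. Then feed the left one forward.

```bash
python3 -m pendant '[{"rx":0,"ry":0,"rz":0,"tx":26.5,"ty":-1.5,"tz":0,"jaw":60},{"rx":0,"ry":0,"rz":0,"tx":26.5,"ty":-1.5,"tz":0,"jaw":60},{"rx":0,"ry":0,"rz":0,"tx":26.5,"ty":-1.5,"tz":0,"jaw":60},{"rx":0,"ry":0,"rz":0,"tx":0,"ty":0,"tz":30,"jaw":60},{"rx":0,"ry":0,"rz":0,"tx":0,"ty":0,"tz":30,"jaw":60},{"rx":0,"ry":0,"rz":0,"tx":0,"ty":0,"tz":30,"jaw":60},{"rx":0,"ry":0,"rz":0,"tx":0,"ty":0,"tz":30,"jaw":60},{"rx":0,"ry":0,"rz":0,"tx":0,"ty":0,"tz":20,"jaw":60},{"rx":0,"ry":0,"rz":0,"tx":0,"ty":0,"tz":10,"jaw":60},{"rx":0,"ry":0,"rz":0,"tx":0,"ty":0,"tz":0,"jaw":60},{"rx":0,"ry":0,"rz":0,"tx":0,"ty":0,"tz":0,"jaw":60}]' 5
python3 - <<'E'
from h import *
w=cam("wrist"); save(w,"w3.png"); s=cam("scene"); cv2.imwrite("pics/s3.png",cv2.resize(s["img"][150:260,190:320,::-1],None,fx=5,fy=5,interpolation=cv2.INTER_CUBIC))
E
```

```text
time_s: 3.55
tool_pos: [0.5432, -0.0341, 0.087]
tool_rot: [180.0, -0.0, 72.8]
force: [0.7, 0.5, 0.4]
grip_width: 0.0602
```

View pics/w3.png

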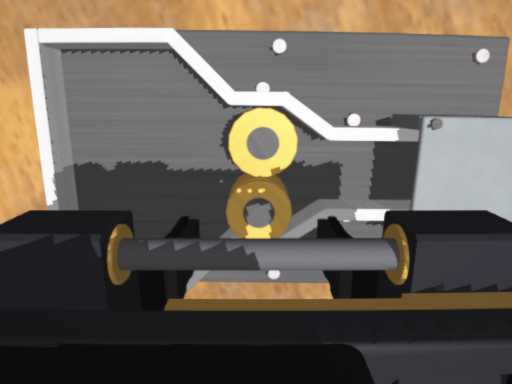

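View pics/s3.png

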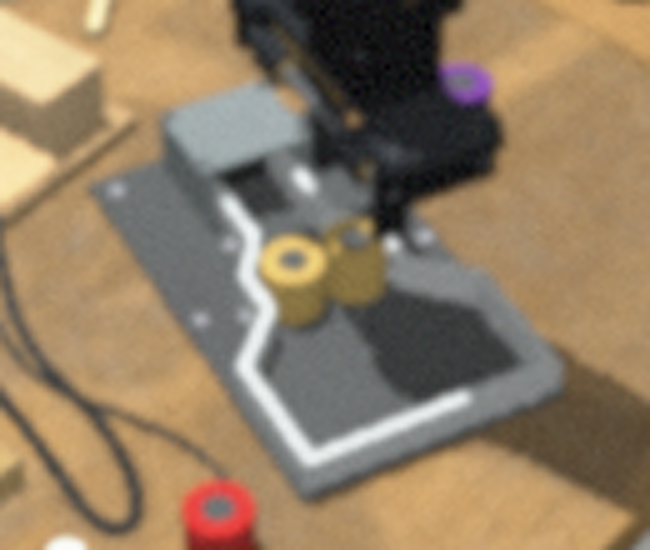

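The view at z = 0.087 shows the right bush at (259,210), centred between the fingers (columns 181 and 331), and the left bush at (263,143). Next: descend and close gently.

```bash
python3 -m pendant '[{"rx":0,"ry":0,"rz":0,"tx":0,"ty":0.5,"tz":14,"jaw":60},{"rx":0,"ry":0,"rz":0,"tx":0,"ty":0,"tz":14,"jaw":60},{"rx":0,"ry":0,"rz":0,"tx":0,"ty":0,"tz":10,"jaw":60},{"rx":0,"ry":0,"rz":0,"tx":0,"ty":0,"tz":3,"jaw":60},{"rx":0,"ry":0,"rz":0,"tx":0,"ty":0,"tz":0,"jaw":50},{"rx":0,"ry":0,"rz":0,"tx":0,"ty":0,"tz":0,"jaw":45},{"rx":0,"ry":0,"rz":0,"tx":0,"ty":0,"tz":0,"jaw":41},{"rx":0,"ry":0,"rz":0,"tx":0,"ty":0,"tz":0,"jaw":36},{"rx":0,"ry":0,"rz":0,"tx":0,"ty":0,"tz":0,"jaw":36},{"rx":0,"ry":0,"rz":0,"tx":0,"ty":0,"tz":0,"jaw":36},{"rx":0,"ry":0,"rz":0,"tx":0,"ty":0,"tz":0,"jaw":36}]' 5
```

```text
time_s: 4.57
tool_pos: [0.5438, -0.0343, 0.0462]
tool_rot: [179.9, 0.0, 72.8]
force: [0.1, 1.0, 4.2]
grip_width: 0.0396
```

```bash
python3 -m pendant '[{"rx":0,"ry":0,"rz":0,"tx":0,"ty":-4,"tz":0,"jaw":36},{"rx":0,"ry":0,"rz":0,"tx":0,"ty":-8,"tz":0,"jaw":36},{"rx":0,"ry":0,"rz":0,"tx":0,"ty":-10,"tz":0,"jaw":36},{"rx":0,"ry":0,"rz":0,"tx":0,"ty":-10,"tz":0,"jaw":36},{"rx":0,"ry":0,"rz":0,"tx":0,"ty":-10,"tz":0,"jaw":36},{"rx":0,"ry":0,"rz":0,"tx":0,"ty":-10,"tz":0,"jaw":36},{"rx":0,"ry":0,"rz":0,"tx":3,"ty":-8,"tz":0,"jaw":36},{"rx":0,"ry":0,"rz":0,"tx":5,"ty":-4,"tz":0,"jaw":36},{"rx":0,"ry":0,"rz":0,"tx":5,"ty":0,"tz":0,"jaw":36},{"rx":0,"ry":0,"rz":0,"tx":5,"ty":0,"tz":0,"jaw":36},{"rx":0,"ry":0,"rz":0,"tx":2,"ty":0,"tz":0,"jaw":36},{"rx":0,"ry":0,"rz":0,"tx":0,"ty":0,"tz":0,"jaw":36}]'
python3 - <<'E'
from h import *
w=cam("wrist"); save(w,"w4.png"); print(env.get_obs()["force"])
E
```

```text
time_s: 5.57
tool_pos: [0.4881, 0.0049, 0.0454]
tool_rot: [-179.9, -0.0, 72.8]
force: [-1.2, 0.9, 5.0]
grip_width: 0.0394
[-1.03790525  2.29103262  5.31698012]
```

View pics/w4.png

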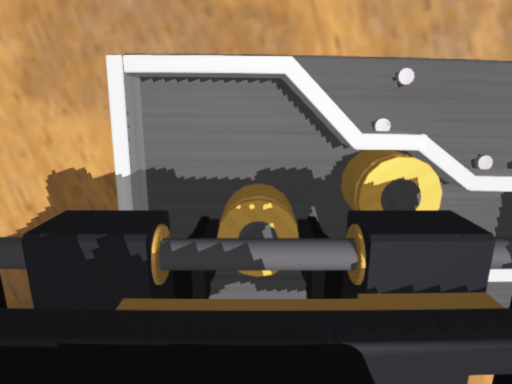

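The right bush is now back in the hopper on the centre line, at u = -107, y = 0. Next: let go, lift and move over the left bush.

```bash
python3 -m pendant '[{"rx":0,"ry":0,"rz":0,"tx":0,"ty":0,"tz":0,"jaw":46},{"rx":0,"ry":0,"rz":0,"tx":0,"ty":0,"tz":0,"jaw":56},{"rx":0,"ry":0,"rz":0,"tx":0,"ty":0,"tz":0,"jaw":56},{"rx":0,"ry":0,"rz":0,"tx":0,"ty":0,"tz":-10,"jaw":56},{"rx":0,"ry":0,"rz":0,"tx":0,"ty":0,"tz":-15,"jaw":56},{"rx":0,"ry":0,"rz":0,"tx":0,"ty":0,"tz":-15,"jaw":56},{"rx":0,"ry":0,"rz":0,"tx":7,"ty":22,"tz":0,"jaw":56},{"rx":0,"ry":0,"rz":0,"tx":7,"ty":22,"tz":0,"jaw":56},{"rx":0,"ry":0,"rz":0,"tx":7,"ty":22,"tz":0,"jaw":56},{"rx":0,"ry":0,"rz":0,"tx":0,"ty":0,"tz":0,"jaw":56},{"rx":0,"ry":0,"rz":0,"tx":0,"ty":0,"tz":0,"jaw":56}]'
python3 - <<'E'
from h import *
o=env.get_obs(); w=cam("wrist"); save(w,"w5.png"); print(o["tool_pos"],o["tool_rot"],o["force"])
E
```

```text
time_s: 6.53
tool_pos: [0.5579, 0.0043, 0.0857]
tool_rot: [-180.0, -0.0, 72.8]
force: [-0.8, -0.1, -0.3]
grip_width: 0.0558
[0.55785379 0.00434268 0.08574862] [-1.79971928e+02 -4.78526216e-02  7.27741326e+01] [-0.76471961 -0.05809856 -0.32009029]
```

View pics/w5.png

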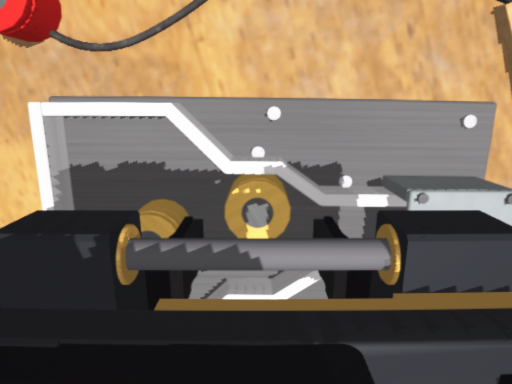

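The left bush's bore is at (258,212), centred between the fingers. Now: descend, grip, then slide it to the centre line and forward towards the neck.

```bash
python3 -m pendant '[{"rx":0,"ry":0,"rz":0,"tx":1,"ty":0.5,"tz":14,"jaw":52},{"rx":0,"ry":0,"rz":0,"tx":0,"ty":0,"tz":14,"jaw":52},{"rx":0,"ry":0,"rz":0,"tx":0,"ty":0,"tz":9,"jaw":52},{"rx":0,"ry":0,"rz":0,"tx":0,"ty":0,"tz":3,"jaw":52},{"rx":0,"ry":0,"rz":0,"tx":0,"ty":0,"tz":0,"jaw":46},{"rx":0,"ry":0,"rz":0,"tx":0,"ty":0,"tz":0,"jaw":41},{"rx":0,"ry":0,"rz":0,"tx":0,"ty":0,"tz":0,"jaw":36},{"rx":0,"ry":0,"rz":0,"tx":0,"ty":0,"tz":0,"jaw":36},{"rx":0,"ry":0,"rz":0,"tx":0,"ty":0,"tz":0,"jaw":36},{"rx":0,"ry":0,"rz":0,"tx":-3,"ty":0,"tz":0,"jaw":36},{"rx":0,"ry":0,"rz":0,"tx":-6,"ty":0,"tz":0,"jaw":36},{"rx":0,"ry":0,"rz":0,"tx":-6,"ty":0,"tz":0,"jaw":36},{"rx":0,"ry":0,"rz":0,"tx":-5,"ty":0,"tz":0,"jaw":36},{"rx":0,"ry":0,"rz":0,"tx":-2,"ty":0,"tz":0,"jaw":36},{"rx":0,"ry":0,"rz":0,"tx":0,"ty":0,"tz":0,"jaw":36}]' 4
python3 - <<'E'
from h import *
o=env.get_obs(); w=cam("wrist"); save(w,"w6.png"); print(o["tool_pos"],o["force"])
E
```

```text
time_s: 7.83
tool_pos: [0.5518, -0.0175, 0.0459]
tool_rot: [179.9, 0.1, 72.7]
force: [0.2, -1.4, 5.0]
grip_width: 0.0396
[ 0.55179906 -0.017464    0.04593401] [ 0.2024499  -1.4296425   4.96539184]
```

View pics/w6.png

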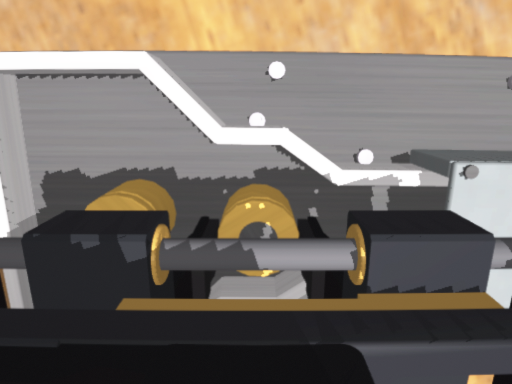

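```bash
python3 -m pendant '[{"rx":0,"ry":0,"rz":0,"tx":1.5,"ty":3,"tz":0,"jaw":36},{"rx":0,"ry":0,"rz":0,"tx":0,"ty":6,"tz":0,"jaw":36},{"rx":0,"ry":0,"rz":0,"tx":0,"ty":6,"tz":0,"jaw":36},{"rx":0,"ry":0,"rz":0,"tx":0,"ty":5,"tz":0,"jaw":36},{"rx":0,"ry":0,"rz":0,"tx":0,"ty":4,"tz":0,"jaw":36},{"rx":0,"ry":0,"rz":0,"tx":0,"ty":3,"tz":0,"jaw":36},{"rx":0,"ry":0,"rz":0,"tx":0,"ty":0,"tz":0,"jaw":36}]'
```

```text
time_s: 8.47
tool_pos: [0.5788, -0.0226, 0.0454]
tool_rot: [180.0, -0.0, 72.8]
force: [1.1, -0.8, 2.1]
grip_width: 0.0397
```

```bash
python3 -m pendant '[{"rx":0,"ry":0,"rz":0,"tx":0,"ty":0,"tz":0,"jaw":46},{"rx":0,"ry":0,"rz":0,"tx":0,"ty":0,"tz":0,"jaw":56},{"rx":0,"ry":0,"rz":0,"tx":0,"ty":0,"tz":0,"jaw":56},{"rx":0,"ry":0,"rz":0,"tx":0,"ty":0,"tz":-10,"jaw":56},{"rx":0,"ry":0,"rz":0,"tx":0,"ty":0,"tz":-15,"jaw":56},{"rx":0,"ry":0,"rz":0,"tx":0,"ty":0,"tz":-15,"jaw":40},{"rx":0,"ry":0,"rz":0,"tx":0,"ty":-23,"tz":-20,"jaw":20},{"rx":0,"ry":0,"rz":0,"tx":0,"ty":-23,"tz":-20,"jaw":0},{"rx":0,"ry":0,"rz":0,"tx":-20,"ty":0,"tz":-20,"jaw":0},{"rx":0,"ry":0,"rz":0,"tx":-20,"ty":0,"tz":-20,"jaw":0},{"rx":0,"ry":0,"rz":0,"tx":-20,"ty":0,"tz":0,"jaw":0},{"rx":0,"ry":0,"rz":0,"tx":0,"ty":0,"tz":0,"jaw":0},{"rx":0,"ry":0,"rz":0,"tx":0,"ty":0,"tz":0,"jaw":0}]' 30
python3 - <<'E'
from meas import *
o=env.get_obs(); w=cam("wrist"); save(w,"w7.png"); print(o["tool_pos"],o["tool_rot"],o["force"],o["grip_width"])
f=np.array([.9542,-.2990]);l=np.array([.2990,.9542])
for b in bushes(w):
    if abs(b[3]-.02)<.004 or abs(b[3]-.0105)<.003: d=np.array(b[1:3])-[.59,-.027]; print("u,y",d@f,d@l)
E
```

```text
time_s: 9.55
tool_pos: [0.5159, -0.0674, 0.1663]
tool_rot: [179.9, 0.0, 72.6]
force: [0.5, 0.5, -0.3]
grip_width: 0.0109
[ 0.51589272 -0.06738785  0.16628681] [1.79939051e+02 3.91217340e-02 7.26335266e+01] [ 0.48963069  0.51905849 -0.27876586] 0.010853749892453048
outer [261.2 204.2] xy [ 0.5135 -0.0853] r 0.0031
outer [248.  204.1] xy [ 0.5031 -0.082 ] r 0.0038
outer [301.3 113.3] xy [ 0.5754 -0.0219] r 0.0197
outer [197.6 106.8] xy [0.4896 0.0057] r 0.0212
hole [195.7 105. ] xy [0.4888 0.0062] r 0.0196
outer [507.4  23.4] xy [ 0.7329 -0.006 ] r 0.0206
outer [445.8 109.5] xy [ 0.6482 -0.065 ] r 0.112
hole [455.  201.6] xy [ 0.6717 -0.1322] r 0.0032
hole [501.9 191.2] xy [ 0.7121 -0.1353] r 0.0038
hole [478.8 180.2] xy [ 0.6946 -0.1197] r 0.0027
hole [481.3 174.2] xy [ 0.6973 -0.1156] r 0.0032
hole [459.1 167.4] xy [ 0.6801 -0.1045] r 0.0031
hole [484.6 159.9] xy [ 0.7019 -0.1046] r 0.0028
hole [473.6 159.7] xy [ 0.6931 -0.1006] r 0.0029
hole [503.  145.5] xy [ 0.7185 -0.0967] r 0.0025
hole [488.4 140. ] xy [ 0.7073 -0.0885] r 0.0043
hole [497.9 126.2] xy [ 0.7166 -0.0795] r 0.0035
hole [490.7  92.5] xy [ 0.7153 -0.0516] r 0.0082
hole [492.8  70.3] xy [ 0.7186 -0.0352] r 0.0028
hole [482.7  43.8] xy [ 0.714  -0.0134] r 0.0024
outer [57.1 87.3] xy [0.3863 0.0435] r 0.0841
hole [ 71.7 154.7] xy [0.3774 0.002 ] r 0.0031
hole [ 94.8 150.8] xy [ 0.3969 -0.0012] r 0.0026
hole [ 88.6 137.8] xy [0.3959 0.0098] r 0.0038
hole [ 28.2 115.7] xy [0.3568 0.0413] r 0.0038
hole [ 16.7 113. ] xy [0.3489 0.0467] r 0.0038
u,y -0.015462267671734066 0.0005053532568752859
u,y -0.1056320000505298 0.0011974743815153926
u,y -0.10649555462405455 0.0014402321885354898
u,y 0.13010533256807927 0.06276782109867932
u,y 0.12691348260471227 0.013954956424051531
```

View pics/w7.png

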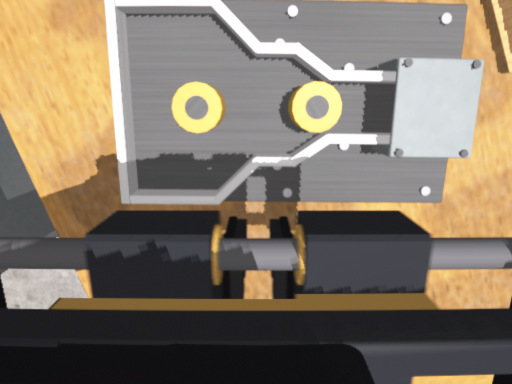

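The view shows the front bush at (317,106), about u = -13 on the centre line, and the rear one at (197,107), u = -106. The closed fingers go down between them and push the front one into the lane.

```bash
python3 -m pendant '[{"rx":0,"ry":0,"rz":0,"tx":20,"ty":0,"tz":0,"jaw":0},{"rx":0,"ry":0,"rz":0,"tx":20,"ty":0,"tz":0,"jaw":0},{"rx":0,"ry":0,"rz":0,"tx":21,"ty":0,"tz":20,"jaw":0},{"rx":0,"ry":0,"rz":0,"tx":0,"ty":0,"tz":28,"jaw":0},{"rx":0,"ry":0,"rz":0,"tx":0,"ty":0,"tz":28,"jaw":0},{"rx":0,"ry":0,"rz":0,"tx":0,"ty":0,"tz":28,"jaw":0},{"rx":0,"ry":0,"rz":0,"tx":0,"ty":0,"tz":20,"jaw":0},{"rx":0,"ry":0,"rz":0,"tx":0,"ty":0,"tz":10,"jaw":0},{"rx":0,"ry":0,"rz":0,"tx":0,"ty":0,"tz":2,"jaw":0},{"rx":0,"ry":0,"rz":0,"tx":0,"ty":0,"tz":0,"jaw":0},{"rx":0,"ry":0,"rz":0,"tx":0,"ty":0,"tz":0,"jaw":0}]'
python3 -m pendant '[{"rx":0,"ry":0,"rz":0,"tx":0,"ty":4,"tz":0,"jaw":0},{"rx":0,"ry":0,"rz":0,"tx":0,"ty":4,"tz":0,"jaw":0},{"rx":0,"ry":0,"rz":0,"tx":0,"ty":4,"tz":0,"jaw":0},{"rx":0,"ry":0,"rz":0,"tx":0,"ty":4,"tz":0,"jaw":0},{"rx":0,"ry":0,"rz":0,"tx":0,"ty":0,"tz":0,"jaw":0}]'
```

```text
time_s: 10.52
tool_pos: [0.5352, -0.0073, 0.0307]
tool_rot: [179.9, -0.0, 72.8]
force: [-0.1, -0.1, -0.3]
grip_width: 0.0004
time_s: 10.93
tool_pos: [0.5507, -0.0132, 0.03]
tool_rot: [179.9, -0.0, 72.7]
force: [0.2, -0.7, -0.4]
grip_width: 0.0007
```

```bash
python3 -m pendant '[{"rx":0,"ry":0,"rz":0,"tx":0,"ty":4,"tz":0,"jaw":0},{"rx":0,"ry":0,"rz":0,"tx":0,"ty":4,"tz":0,"jaw":0},{"rx":0,"ry":0,"rz":0,"tx":0,"ty":4,"tz":0,"jaw":0},{"rx":0,"ry":0,"rz":0,"tx":0,"ty":4,"tz":0,"jaw":0},{"rx":0,"ry":0,"rz":0,"tx":0,"ty":0,"tz":0,"jaw":0}]'
python3 -m pendant '[{"rx":0,"ry":0,"rz":0,"tx":0,"ty":4,"tz":0,"jaw":0},{"rx":0,"ry":0,"rz":0,"tx":0,"ty":4,"tz":0,"jaw":0},{"rx":0,"ry":0,"rz":0,"tx":0,"ty":4,"tz":0,"jaw":0},{"rx":0,"ry":0,"rz":0,"tx":0,"ty":0,"tz":0,"jaw":0}]'
python3 - <<'E'
from h import *
w=cam("wrist"); save(w,"w8.png")
E
```

```text
time_s: 11.35
tool_pos: [0.5658, -0.0178, 0.0296]
tool_rot: [180.0, -0.0, 72.8]
force: [-0.3, 0.6, 0.1]
grip_width: -0.0001
time_s: 11.68
tool_pos: [0.5772, -0.0214, 0.0296]
tool_rot: [179.9, -0.0, 72.8]
force: [1.0, -0.2, 0.4]
grip_width: 0.0002
```

View pics/w8.png

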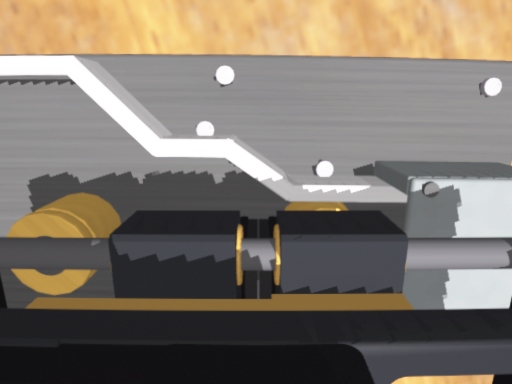

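The front bush is in the lane at about u = 21 (seen at (316,208)), and the rear one is still at the left. Now I back off, lift, go behind the rear bush and lower in front of the back wall.

```bash
python3 -m pendant '[{"rx":0,"ry":0,"rz":0,"tx":0,"ty":-4,"tz":0,"jaw":0},{"rx":0,"ry":0,"rz":0,"tx":0,"ty":-6,"tz":0,"jaw":0},{"rx":0,"ry":0,"rz":0,"tx":0,"ty":0,"tz":-20,"jaw":0},{"rx":0,"ry":0,"rz":0,"tx":0,"ty":0,"tz":-30,"jaw":0},{"rx":0,"ry":0,"rz":0,"tx":0,"ty":-25,"tz":0,"jaw":0},{"rx":0,"ry":0,"rz":0,"tx":0,"ty":-25,"tz":0,"jaw":0},{"rx":0,"ry":0,"rz":0,"tx":0,"ty":-25,"tz":0,"jaw":0},{"rx":0,"ry":0,"rz":0,"tx":0,"ty":-25,"tz":0,"jaw":0},{"rx":0,"ry":0,"rz":0,"tx":0,"ty":-24,"tz":0,"jaw":0},{"rx":0,"ry":0,"rz":0,"tx":0,"ty":0,"tz":0,"jaw":0},{"rx":0,"ry":0,"rz":0,"tx":0,"ty":0,"tz":0,"jaw":0}]'
python3 - <<'E'
from h import *
w=cam("wrist"); save(w,"w9.png")
E
```

```text
time_s: 12.65
tool_pos: [0.4469, 0.0186, 0.0795]
tool_rot: [180.0, 0.1, 72.8]
force: [-0.3, 0.3, 0.3]
grip_width: 0.0005
```

View pics/w9.png

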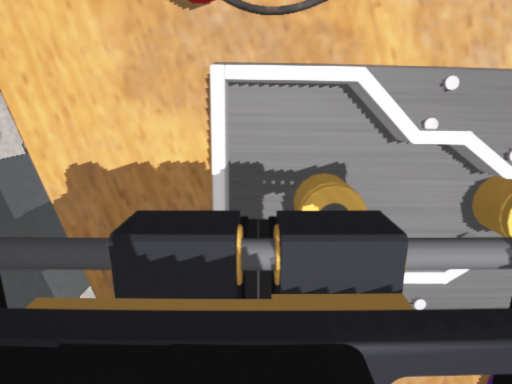

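The bush at the right edge (500,207) looks further back than expected, so I check with the top camera.

```bash
python3 - <<'E'
from h import *
c=cam("top"); cv2.imwrite("pics/t9.png",cv2.resize(c["img"][135:265,185:335,::-1],None,fx=5,fy=4.5,interpolation=cv2.INTER_CUBIC))
w=cam("scene"); cv2.imwrite("pics/s9.png",cv2.resize(w["img"][150:260,190:320,::-1],None,fx=5,fy=5,interpolation=cv2.INTER_CUBIC))
E
```

```text
(no output)
```

View pics/t9.png

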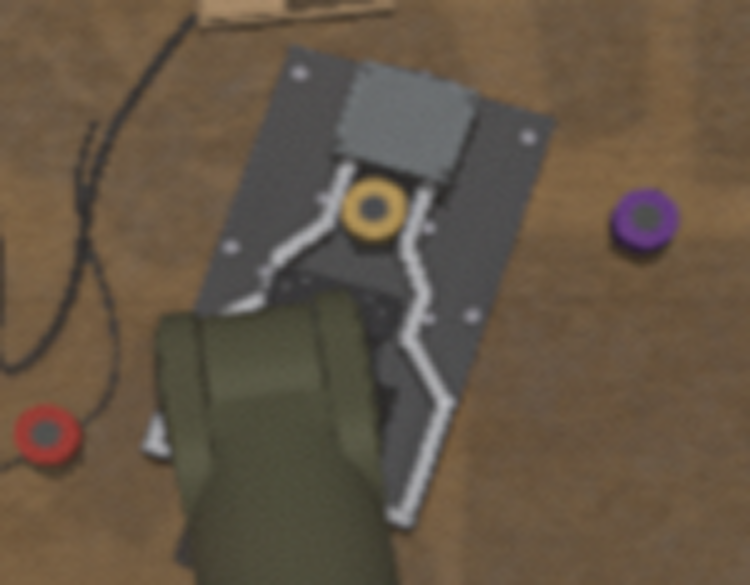

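View pics/s9.png

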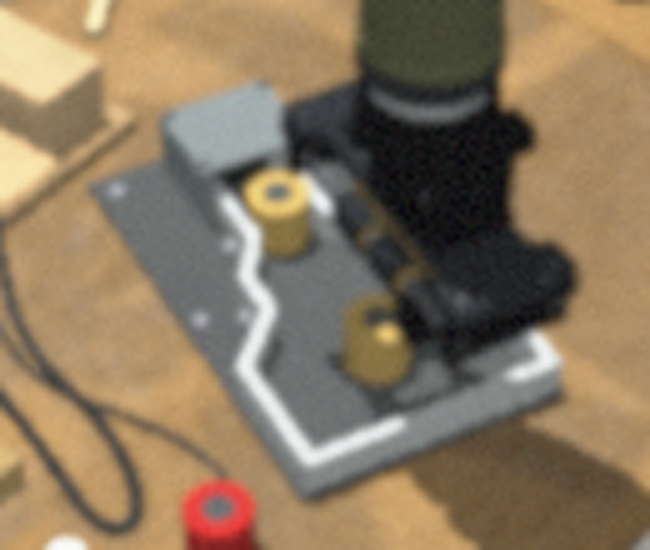

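```bash
python3 - <<'E'
from h import *
c=cam("top"); hsv=cv2.cvtColor(c["img"],cv2.COLOR_RGB2HSV)
m=cv2.inRange(hsv,(13,80,100),(32,255,255)); m[:170]=0;m[192:]=0;m[:,:250]=0;m[:,:]=m; m[:,272:]=0
k=max(cv2.findContours(m,cv2.RETR_EXTERNAL,2)[0],key=cv2.contourArea); (x,y),r=cv2.minEnclosingCircle(k); print(x,y,r)
P=onplane(c,[(x,y)],.042)[0]; d=P[:2]-[.59,-.027]; print(P,"u",d@[.9542,-.2990],"y",d@[.2990,.9542])
E
```

```text
259.3518371582031 180.79629516601562 6.805509567260742
[ 0.60680562 -0.02957234  0.042     ] u 0.016805054126492462 y 0.002570356620359806
```

The front bush is at u ≈ 16, y ≈ 2, safely in the lane. Next: lower behind the rear bush and push it forward.

```bash
python3 -m pendant '[{"rx":0,"ry":0,"rz":0,"tx":0,"ty":0,"tz":15,"jaw":0},{"rx":0,"ry":0,"rz":0,"tx":0,"ty":0,"tz":15,"jaw":0},{"rx":0,"ry":0,"rz":0,"tx":0,"ty":0,"tz":12,"jaw":0},{"rx":0,"ry":0,"rz":0,"tx":0,"ty":0,"tz":6,"jaw":0},{"rx":0,"ry":0,"rz":0,"tx":0,"ty":0,"tz":0,"jaw":0},{"rx":0,"ry":0,"rz":0,"tx":0,"ty":4,"tz":0,"jaw":0},{"rx":0,"ry":0,"rz":0,"tx":0,"ty":4,"tz":0,"jaw":0},{"rx":0,"ry":0,"rz":0,"tx":0,"ty":4,"tz":0,"jaw":0},{"rx":0,"ry":0,"rz":0,"tx":0,"ty":4,"tz":0,"jaw":0},{"rx":0,"ry":0,"rz":0,"tx":0,"ty":4,"tz":0,"jaw":0},{"rx":0,"ry":0,"rz":0,"tx":0,"ty":4,"tz":0,"jaw":0},{"rx":0,"ry":0,"rz":0,"tx":0,"ty":4,"tz":0,"jaw":0},{"rx":0,"ry":0,"rz":0,"tx":0,"ty":4,"tz":0,"jaw":0},{"rx":0,"ry":0,"rz":0,"tx":0,"ty":4,"tz":0,"jaw":0},{"rx":0,"ry":0,"rz":0,"tx":0,"ty":4,"tz":0,"jaw":0},{"rx":0,"ry":0,"rz":0,"tx":0,"ty":0,"tz":0,"jaw":0}]'
python3 - <<'E'
from h import *
w=cam("wrist"); save(w,"w10.png")
s=cam("scene"); cv2.imwrite("pics/s10.png",cv2.resize(s["img"][150:260,190:320,::-1],None,fx=5,fy=5,interpolation=cv2.INTER_CUBIC))
E
```

```text
time_s: 14.18
tool_pos: [0.4875, 0.0065, 0.0316]
tool_rot: [179.9, -0.0, 72.8]
force: [-0.1, -0.1, 0.3]
grip_width: 0.0008
```

View pics/s10.png

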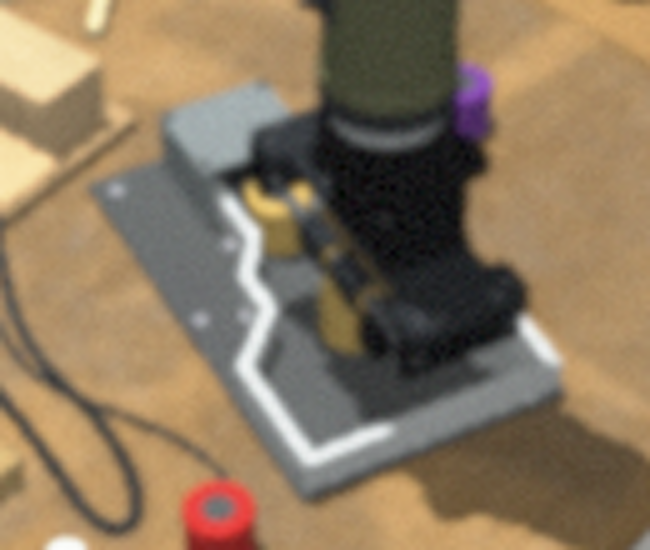

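View pics/w10.png

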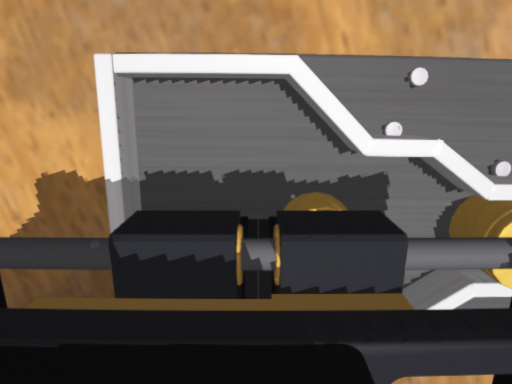

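The rear bush is being pushed, seen at (316,208) just ahead of the fingers. I continue 48 mm, stopping before it closes on the front one.

```bash
python3 -m pendant '[{"rx":0,"ry":0,"rz":0,"tx":-0.5,"ty":4,"tz":0,"jaw":0},{"rx":0,"ry":0,"rz":0,"tx":-0.5,"ty":4,"tz":0,"jaw":0},{"rx":0,"ry":0,"rz":0,"tx":0,"ty":4,"tz":0,"jaw":0},{"rx":0,"ry":0,"rz":0,"tx":0,"ty":4,"tz":0,"jaw":0},{"rx":0,"ry":0,"rz":0,"tx":0,"ty":4,"tz":0,"jaw":0},{"rx":0,"ry":0,"rz":0,"tx":0,"ty":4,"tz":0,"jaw":0},{"rx":0,"ry":0,"rz":0,"tx":0,"ty":4,"tz":0,"jaw":0},{"rx":0,"ry":0,"rz":0,"tx":0,"ty":4,"tz":0,"jaw":0},{"rx":0,"ry":0,"rz":0,"tx":0,"ty":4,"tz":0,"jaw":0},{"rx":0,"ry":0,"rz":0,"tx":0,"ty":4,"tz":0,"jaw":0},{"rx":0,"ry":0,"rz":0,"tx":0,"ty":4,"tz":0,"jaw":0},{"rx":0,"ry":0,"rz":0,"tx":0,"ty":4,"tz":0,"jaw":0},{"rx":0,"ry":0,"rz":0,"tx":0,"ty":0,"tz":0,"jaw":0}]'
python3 - <<'E'
from h import *
w=cam("wrist"); save(w,"w11.png")
s=cam("scene"); cv2.imwrite("pics/s11.png",cv2.resize(s["img"][150:260,190:320,::-1],None,fx=5,fy=5,interpolation=cv2.INTER_CUBIC))
E
```

```text
time_s: 15.37
tool_pos: [0.5331, -0.0087, 0.0317]
tool_rot: [179.9, -0.0, 72.8]
force: [0.2, -0.7, 1.1]
grip_width: 0.0003
```

View pics/w11.png

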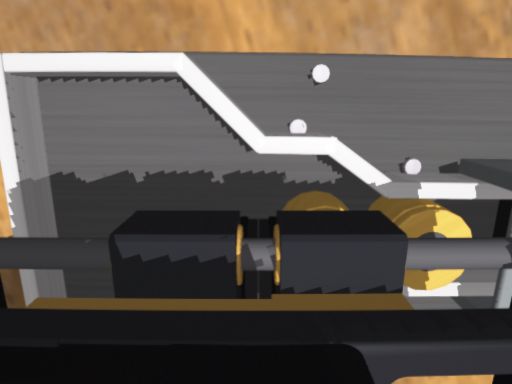

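View pics/s11.png

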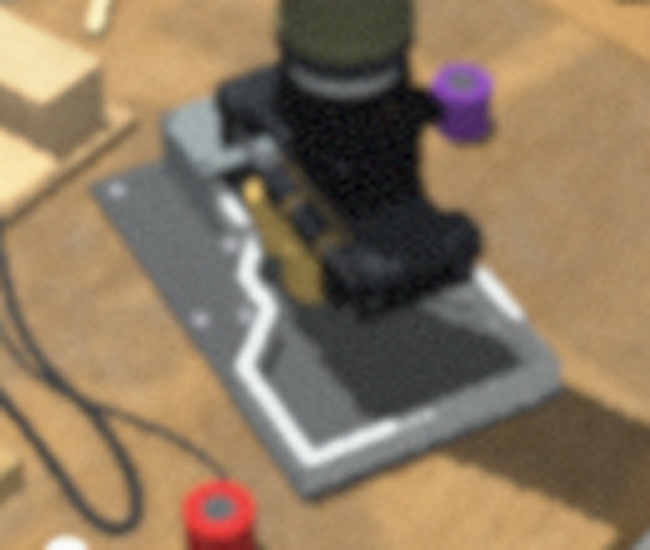

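```bash
python3 -m pendant '[{"rx":0,"ry":0,"rz":0,"tx":0,"ty":2.5,"tz":0,"jaw":0},{"rx":0,"ry":0,"rz":0,"tx":0,"ty":2.5,"tz":0,"jaw":0},{"rx":0,"ry":0,"rz":0,"tx":0,"ty":2.5,"tz":0,"jaw":0},{"rx":0,"ry":0,"rz":0,"tx":0,"ty":2.5,"tz":0,"jaw":0},{"rx":0,"ry":0,"rz":0,"tx":0,"ty":0,"tz":0,"jaw":0}]'
python3 -m pendant '[{"rx":0,"ry":0,"rz":0,"tx":0,"ty":2.5,"tz":0,"jaw":0},{"rx":0,"ry":0,"rz":0,"tx":0,"ty":2.5,"tz":0,"jaw":0},{"rx":0,"ry":0,"rz":0,"tx":0,"ty":2.5,"tz":0,"jaw":0},{"rx":0,"ry":0,"rz":0,"tx":0,"ty":2.5,"tz":0,"jaw":0},{"rx":0,"ry":0,"rz":0,"tx":0,"ty":0,"tz":0,"jaw":0}]'
```

```text
time_s: 15.88
tool_pos: [0.5421, -0.0115, 0.0316]
tool_rot: [180.0, -0.0, 72.8]
force: [-0.9, 0.4, -0.6]
grip_width: 0.0004
time_s: 16.3
tool_pos: [0.5518, -0.0145, 0.0316]
tool_rot: [180.0, -0.0, 72.8]
force: [0.2, 0.6, 0.9]
grip_width: 0.0004
```

```bash
python3 -m pendant '[{"rx":0,"ry":0,"rz":0,"tx":0,"ty":2,"tz":0,"jaw":0},{"rx":0,"ry":0,"rz":0,"tx":0,"ty":2,"tz":0,"jaw":0},{"rx":0,"ry":0,"rz":0,"tx":0,"ty":2,"tz":0,"jaw":0},{"rx":0,"ry":0,"rz":0,"tx":0,"ty":2,"tz":0,"jaw":0},{"rx":0,"ry":0,"rz":0,"tx":0,"ty":0,"tz":0,"jaw":0}]'
python3 - <<'E'
from h import *
w=cam("wrist"); save(w,"w12.png")
s=cam("scene"); cv2.imwrite("pics/s12.png",cv2.resize(s["img"][150:260,190:320,::-1],None,fx=5,fy=5,interpolation=cv2.INTER_CUBIC))
E
```

```text
time_s: 16.72
tool_pos: [0.5593, -0.0168, 0.0316]
tool_rot: [180.0, -0.0, 72.8]
force: [0.3, 0.2, 0.2]
grip_width: 0.0009
```

View pics/w12.png

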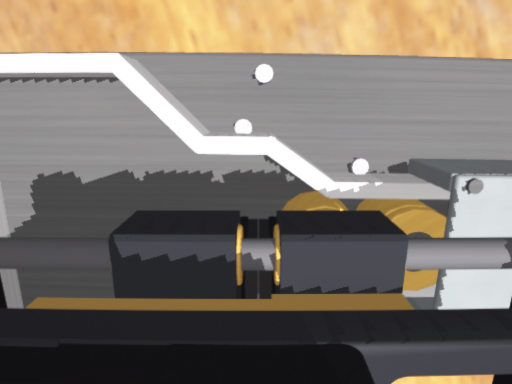

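View pics/s12.png

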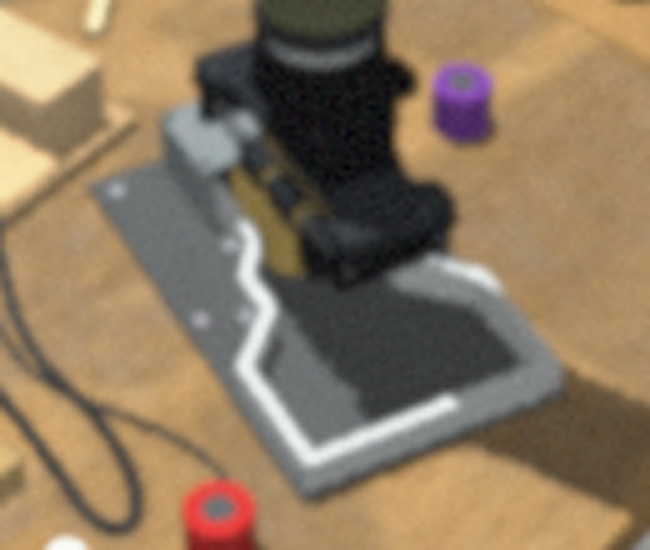

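Both bushes are in line: the rear at (316,207) and the front at (413,230), going under the guard. Now I feel for the pad in small steps.

```bash
for i in 1; do python3 -m pendant '[{"rx":0,"ry":0,"rz":0,"tx":0,"ty":1.2,"tz":0,"jaw":0},{"rx":0,"ry":0,"rz":0,"tx":0,"ty":1.2,"tz":0,"jaw":0},{"rx":0,"ry":0,"rz":0,"tx":0,"ty":0,"tz":0,"jaw":0}]'; done; python3 -m pendant '[{"rx":0,"ry":0,"rz":0,"tx":0,"ty":1.2,"tz":0,"jaw":0},{"rx":0,"ry":0,"rz":0,"tx":0,"ty":1.2,"tz":0,"jaw":0},{"rx":0,"ry":0,"rz":0,"tx":0,"ty":0,"tz":0,"jaw":0}]'
```

```text
time_s: 17.07
tool_pos: [0.5612, -0.0174, 0.0315]
tool_rot: [-180.0, 0.0, 72.8]
force: [-1.3, 0.4, -0.2]
grip_width: 0.0007
time_s: 17.32
tool_pos: [0.5636, -0.0181, 0.0315]
tool_rot: [180.0, 0.0, 72.8]
force: [0.3, -0.4, 0.2]
grip_width: 0.0003
```

```bash
python3 -m pendant '[{"rx":0,"ry":0,"rz":0,"tx":0,"ty":1,"tz":0,"jaw":0},{"rx":0,"ry":0,"rz":0,"tx":0,"ty":0.5,"tz":0,"jaw":0},{"rx":0,"ry":0,"rz":0,"tx":0,"ty":0,"tz":0,"jaw":0}]'
```

```text
time_s: 17.57
tool_pos: [0.5649, -0.0186, 0.0315]
tool_rot: [180.0, 0.0, 72.8]
force: [-1.2, 1.0, -0.0]
grip_width: 0.0001
```

```bash
python3 -m pendant '[{"rx":0,"ry":0,"rz":0,"tx":0,"ty":1,"tz":0,"jaw":0},{"rx":0,"ry":0,"rz":0,"tx":0,"ty":0.5,"tz":0,"jaw":0},{"rx":0,"ry":0,"rz":0,"tx":0,"ty":0,"tz":0,"jaw":0}]'
```

```text
time_s: 17.82
tool_pos: [0.5663, -0.0189, 0.0315]
tool_rot: [180.0, 0.0, 72.8]
force: [-0.9, 0.7, 0.6]
grip_width: 0.001
```

```bash
python3 -m pendant '[{"rx":0,"ry":0,"rz":0,"tx":0,"ty":1,"tz":0,"jaw":0},{"rx":0,"ry":0,"rz":0,"tx":0,"ty":0.5,"tz":0,"jaw":0},{"rx":0,"ry":0,"rz":0,"tx":0,"ty":0,"tz":0,"jaw":0}]'
```

```text
time_s: 18.07
tool_pos: [0.5678, -0.0195, 0.0315]
tool_rot: [180.0, 0.0, 72.8]
force: [-1.4, 0.0, -0.2]
grip_width: 0.0003
```

```bash
python3 -m pendant '[{"rx":0,"ry":0,"rz":0,"tx":0,"ty":1,"tz":0,"jaw":0},{"rx":0,"ry":0,"rz":0,"tx":0,"ty":0.5,"tz":0,"jaw":0},{"rx":0,"ry":0,"rz":0,"tx":0,"ty":0,"tz":0,"jaw":0}]'
```

```text
time_s: 18.32
tool_pos: [0.5689, -0.0198, 0.0314]
tool_rot: [-180.0, 0.0, 72.8]
force: [-1.7, 1.0, -0.1]
grip_width: 0.0003
```

```bash
python3 -m pendant '[{"rx":0,"ry":0,"rz":0,"tx":0,"ty":1,"tz":0,"jaw":0},{"rx":0,"ry":0,"rz":0,"tx":0,"ty":0.5,"tz":0,"jaw":0},{"rx":0,"ry":0,"rz":0,"tx":0,"ty":0,"tz":0,"jaw":0}]'
```

```text
time_s: 18.57
tool_pos: [0.5698, -0.02, 0.0314]
tool_rot: [-179.9, 0.0, 72.8]
force: [-4.4, 1.4, 2.2]
grip_width: 0.0005
```

Contact: about 4.6 N along the feed. A little more, then read again.

```bash
python3 -m pendant '[{"rx":0,"ry":0,"rz":0,"tx":0,"ty":0.8,"tz":0,"jaw":0},{"rx":0,"ry":0,"rz":0,"tx":0,"ty":0,"tz":0,"jaw":0},{"rx":0,"ry":0,"rz":0,"tx":0,"ty":0,"tz":0,"jaw":0}]'
```

```text
time_s: 18.82
tool_pos: [0.5704, -0.0201, 0.0314]
tool_rot: [-179.9, 0.0, 72.8]
force: [-5.4, 1.0, 2.8]
grip_width: 0.0005
```

```bash
python3 -m pendant '[{"rx":0,"ry":0,"rz":0,"tx":0,"ty":0.8,"tz":0,"jaw":0},{"rx":0,"ry":0,"rz":0,"tx":0,"ty":0,"tz":0,"jaw":0},{"rx":0,"ry":0,"rz":0,"tx":0,"ty":0,"tz":0,"jaw":0}]'
```

```text
time_s: 19.07
tool_pos: [0.5707, -0.0202, 0.0313]
tool_rot: [-179.8, 0.0, 72.8]
force: [-5.8, 1.0, 4.5]
grip_width: 0.0006
```

```bash
python3 -m pendant '[{"rx":0,"ry":0,"rz":0,"tx":0,"ty":0.8,"tz":0,"jaw":0},{"rx":0,"ry":0,"rz":0,"tx":0,"ty":0.4,"tz":0,"jaw":0},{"rx":0,"ry":0,"rz":0,"tx":0,"ty":0,"tz":0,"jaw":0},{"rx":0,"ry":0,"rz":0,"tx":0,"ty":0,"tz":0,"jaw":0}]'
```

```text
time_s: 19.4
tool_pos: [0.5712, -0.0203, 0.0313]
tool_rot: [-179.8, 0.1, 72.8]
force: [-7.4, 0.8, 5.9]
grip_width: 0.0002
```

```bash
python3 -m pendant '[{"rx":0,"ry":0,"rz":0,"tx":0,"ty":0,"tz":0,"jaw":0},{"rx":0,"ry":0,"rz":0,"tx":0,"ty":0,"tz":0,"jaw":0},{"rx":0,"ry":0,"rz":0,"tx":0,"ty":0,"tz":0,"jaw":0},{"rx":0,"ry":0,"rz":0,"tx":0,"ty":0,"tz":0,"jaw":0}]'; python3 - <<'E'
from h import *
o=env.get_obs(); print(o["tool_pos"],o["force"]); w=cam("wrist"); save(w,"w13.png"); F=[]
for i in range(4): cam("top"); F.append(env.get_obs()["force"].round(2).tolist())
print(F)
E
```

```text
time_s: 19.73
tool_pos: [0.5712, -0.0203, 0.0313]
tool_rot: [-179.8, 0.1, 72.8]
force: [-8.5, 2.4, 5.5]
grip_width: 0.0004
[ 0.57119662 -0.02025781  0.03128447] [-8.49827019  2.3979073   5.50641846]
[[-7.87, 1.59, 5.51], [-8.05, 1.01, 5.19], [-8.71, 2.3, 5.12], [-8.14, 1.65, 5.4]]
```

View pics/w13.png

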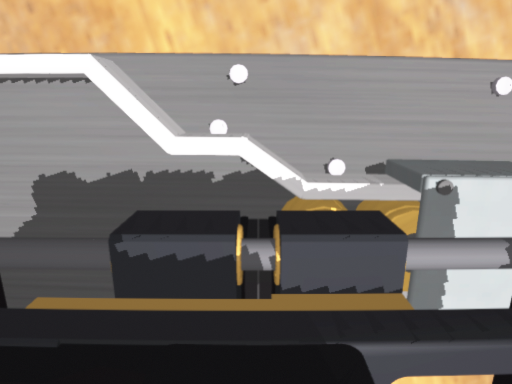

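The tool holds about 8.2 N along the feed, steady for over 0.5 s. The travel since first touch is 2.4 mm, which at 3 N/mm puts about 6–7 N on the pad once bush friction is taken off. Now I back off slowly.

```bash
python3 -m pendant '[{"rx":0,"ry":0,"rz":0,"tx":0,"ty":-0.5,"tz":0,"jaw":0},{"rx":0,"ry":0,"rz":0,"tx":0,"ty":-0.5,"tz":0,"jaw":0},{"rx":0,"ry":0,"rz":0,"tx":0,"ty":-0.5,"tz":0,"jaw":0},{"rx":0,"ry":0,"rz":0,"tx":0,"ty":-0.5,"tz":0,"jaw":0},{"rx":0,"ry":0,"rz":0,"tx":0,"ty":-0.5,"tz":0,"jaw":0},{"rx":0,"ry":0,"rz":0,"tx":0,"ty":-0.5,"tz":0,"jaw":0},{"rx":0,"ry":0,"rz":0,"tx":0,"ty":-0.5,"tz":0,"jaw":0},{"rx":0,"ry":0,"rz":0,"tx":0,"ty":-0.5,"tz":0,"jaw":0},{"rx":0,"ry":0,"rz":0,"tx":0,"ty":0,"tz":0,"jaw":0}]'
```

```text
time_s: 20.73
tool_pos: [0.5696, -0.0201, 0.0315]
tool_rot: [180.0, 0.0, 72.8]
force: [-1.7, 1.0, -0.6]
grip_width: 0.0005
```

```bash
python3 -m pendant '[{"rx":0,"ry":0,"rz":0,"tx":0,"ty":-0.5,"tz":0,"jaw":0},{"rx":0,"ry":0,"rz":0,"tx":0,"ty":-0.5,"tz":0,"jaw":0},{"rx":0,"ry":0,"rz":0,"tx":0,"ty":-1,"tz":0,"jaw":0},{"rx":0,"ry":0,"rz":0,"tx":0,"ty":-2,"tz":0,"jaw":0},{"rx":0,"ry":0,"rz":0,"tx":0,"ty":-4,"tz":0,"jaw":0},{"rx":0,"ry":0,"rz":0,"tx":0,"ty":-6,"tz":0,"jaw":0},{"rx":0,"ry":0,"rz":0,"tx":0,"ty":-10,"tz":0,"jaw":0},{"rx":0,"ry":0,"rz":0,"tx":0,"ty":-10,"tz":-5,"jaw":0},{"rx":0,"ry":0,"rz":0,"tx":0,"ty":0,"tz":-25,"jaw":0},{"rx":0,"ry":0,"rz":0,"tx":0,"ty":0,"tz":-30,"jaw":0},{"rx":0,"ry":0,"rz":0,"tx":-15,"ty":0,"tz":-30,"jaw":0},{"rx":0,"ry":0,"rz":0,"tx":-25,"ty":0,"tz":-25,"jaw":0},{"rx":0,"ry":0,"rz":0,"tx":-25,"ty":0,"tz":0,"jaw":0},{"rx":0,"ry":0,"rz":0,"tx":0,"ty":0,"tz":0,"jaw":0},{"rx":0,"ry":0,"rz":0,"tx":0,"ty":0,"tz":0,"jaw":0}]'
python3 - <<'E'
from meas import *
w=cam("wrist"); save(w,"w14.png")
f=np.array([.9542,-.2990]);l=np.array([.2990,.9542])
for b in bushes(w):
    d=np.array(b[1:3])-[.59,-.027]
    if abs(d@l)<.02 and abs(d@f)<.1: print("u,y",d@f,d@l,b[3])
E
```

```text
time_s: 21.98
tool_pos: [0.5167, -0.0734, 0.1467]
tool_rot: [180.0, 0.1, 72.6]
force: [0.2, 1.3, -0.3]
grip_width: 0.0004
outer [264.8 204.6] xy [ 0.518  -0.0873] r 0.0042
outer [245.8 204.2] xy [ 0.5041 -0.0821] r 0.0032
outer [436.5 178.7] xy [ 0.6362 -0.0928] r 0.0888
hole [472.9 195.8] xy [ 0.6771 -0.1293] r 0.0028
hole [493.5 172. ] xy [ 0.6957 -0.1149] r 0.0029
hole [470.2 164.7] xy [ 0.6786 -0.1034] r 0.0026
hole [486.  156.7] xy [ 0.6917 -0.1009] r 0.0026
hole [497.4 156.8] xy [ 0.7009 -0.1037] r 0.0029
hole [501.3 135.5] xy [ 0.7058 -0.0884] r 0.0036
outer [381.2  99.3] xy [ 0.6218 -0.0347] r 0.024
outer [331.2  94.2] xy [ 0.5966 -0.0275] r 0.0201
outer [495.8  42.3] xy [ 0.7111 -0.0215] r 0.0324
hole [506.5  61. ] xy [ 0.7171 -0.0357] r 0.0023
outer [48.  93.1] xy [0.3913 0.0306] r 0.0806
hole [ 80.  154.5] xy [ 0.3956 -0.0066] r 0.0021
hole [ 56.3 151.3] xy [0.3792 0.0011] r 0.0029
hole [ 80.8 147.3] xy [ 0.3988 -0.0016] r 0.0025
hole [ 74.3 133.5] xy [0.398  0.0097] r 0.0037
hole [ 10.1 109.8] xy [0.3588 0.0398] r 0.0029
u,y 0.03268414461517337 0.0021786274751663284 0.024015123024582863
u,y 0.006437574995100528 0.0015412192469477742 0.020116716623306274
```

View pics/w14.png

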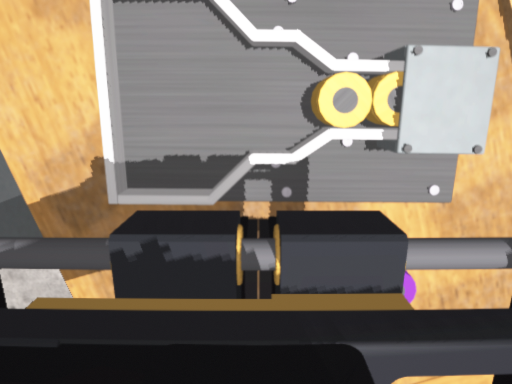

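```bash
python3 - <<'E'
from h import *
w=cam("wrist"); cv2.imwrite("pics/w15.png",cv2.resize(w["img"][40:165,280:420,::-1],None,fx=5,fy=4.5,interpolation=cv2.INTER_CUBIC)[:590])
P=onplane(w,[(345.5,98.5)],.042)[0][:2]-[.59,-.027]; print("rear u,y",P@[.9542,-.2990],P@[.2990,.9542]); o=env.get_obs(); print(o["time_s"],o["force"])
E
```

```text
rear u,y 0.006961759198373135 0.0039809980963898895
22.0833 [-0.23474277  0.28851801  1.09478845]
```

View pics/w15.png

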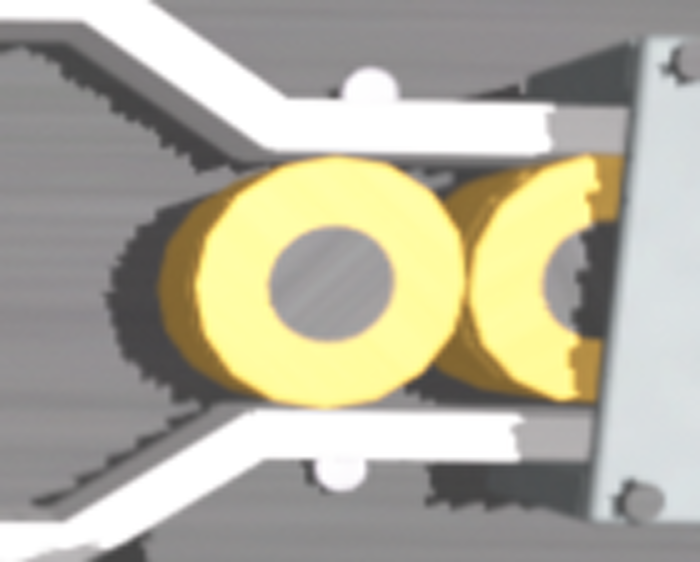

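The pair is in single file, upright between the lane walls, closed to within about 1 px. The rear centre is at u ≈ +7 mm, so the front is at about +47. The arm is clear, so I hand in.

```bash
python3 -c "
from cell import env
print(env.sign_off())"
```

```text
the job is handed in; nothing more can be done
None
```

I freed the jam, fed both bushes into the lane in single file, pressed them on the end stop and let go. I handed the job in at about 22 s; no verdict is reported.

- **Freeing the jam:** I gripped the right bush by its top and slid it back into the hopper. I slid the left one to the centre line and pushed it through the neck with closed fingers, then pushed the right one up behind it.
- **Pressing the stop:** I found the pad by feel. The tool held about 8 N along the feed, steady for over half a second. The 2.4 mm of travel since first touch, at 3 N/mm, suggests about 6–7 N on the pad itself. I then backed off slowly.
- **Last look:** The rear bush was 7 mm past the neck, which puts the front one at about 47 mm. Both stood upright between the lane walls, with at most about 1 mm between them.
- **Forces and bystanders:** The highest horizontal force I read was about 9 N. The moves stayed clear of the bystanders, but I did not re-measure them at the end.

**Open points:**
- **Contact with the pad:** I could not see it, because the guard covers the front bush. I infer it from the slow release and the closed gap.
- **Rear bush, along the lane:** The last picture put it about 4 mm further back than the fingertip position implied. Only about 2.4 mm of that can be spring-back, though the rest is within camera error.
- **Rear bush, sideways:** It measured up to 4 mm to the left, but the lane allows only 1.5 mm, so I put that down to calibration.

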